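# Stack the findings trays over the wax models

## Robot

A 6-joint arm with a two-finger parallel gripper is mounted at the origin on the work surface. World frame = base frame: x ahead of the robot, y to its left, z up, the work surface at z = 0. Lengths are in m, angles in rad, forces in N, time in s.
With the tool pointing down it reaches from about 0.35 to 0.875 m from the base axis. Payload 4.2 kg.
Tool frame: the origin (TCP) lies between the finger pads; the fingertips stand 25 mm ahead of it and the grasp point (between the pads) lies 6 mm ahead of it (bot.tips_ahead is the distance from the TCP to the fingertips, in m); z points along the fingers, y is the line along which they close (so a half turn about z gives the same grasp; the last joint's range is limited). The gripper opens to 87 mm and grips with 3 to 60 N. Pads are 19 mm wide; open, the fingers measure 117 mm over their backs; the gripper's body (75 mm by 190 mm) begins 51 mm behind the grasp point.
Start: joints at [1.476, 0.385, 0.008, 0, -1.194, -0.259], TCP at [0.217, 0.586, 0.248] pointing down, gripper open.
Joint ranges: [-3.14, 3.14], [-1.21, 2.06], [-1.07, 1.41], [-3.16, 2.05], [-2.99, -0.16], [-3.1, 3.1]. Speed limits (rad/s): [2.79, 2.79, 3.14, 3.14, 3.14, 3.14].

## Interface

Orientations are given as a unit quaternion [w, x, y, z].
In Python, from cell import bot, imaging, spotter gives the robot as it stands.
- The arm moves only by the tool step_arm, never from a script. Its argument "plan" is text: rows parted by semicolons, each of 5 numbers parted by spaces: the shift along the tool's x, y, z in cm, then the turn about the tool's z in rad, then the finger opening in cm, from 0 to 8.7. A call has 1 to 5 rows; each row shifts and turns the commanded pose from where the row before left it, along the tool's axes as they then stand; what a row does not reach is not made up. A row lasts 1/8 s, in which the tool goes at most 62.5 mm and 10.7 degrees, less where a joint would pass 70% of its speed; a pose out of reach is approached as far as the arm can. A call with a gripper value outside its range is refused whole. The fingers move at their own pace and stop on an object; "force" is the grip in N (left out, the last holds). Time passes only in rows, so rows that do not move let the fingers close. It gives the time, the measured TCP pose, the force, the opening and the grip force at its end, in the units of the state.
- bot.read_state(): the state, without advancing time (a new reading comes with each control period).
- imaging.camera(name): name is "scene" or "top" or "wrist"; returns the picture (400x640x3 uint8, red, green, blue); there is no depth.
- imaging.camera_info(name): a dict with "fx", "fy", "cx", "cy" (pixels), "rvec" (rotation vector, rad) and "tvec" (3), from world to camera coordinates, as OpenCV has them. Camera axes: x right, y down, z forward; pixel columns grow to the right and rows downward; lengths in m; the calibration is good to about 2 mm. A picture is of the moment at which its call begins: read the wrist's pose just before it. camera_info takes no time and is no camera call; for the wrist camera it gives the pose at the moment of the call.
- bot.job_done(): hands the job in; it is judged then, once.
Trained networks look in the newest picture that a camera, given by its name, has taken for a name from the list of things; names that differ only in an ending like _2 or _b are one class to them, and where a whole thing is asked for, a point or a joint stands for the part that bears it (a point fixed in the world has none). Each returns a list of dicts, best first, with "score" (0 to 1); they miss things now and then, are a little off and sometimes report something else, mostly with a low value. They report only what shows in the picture. A call takes as long as a camera call.
- spotter.trace(target, camera): "region" (400x640 bool, what is visible of it).
- spotter.pinpoint(target, camera): "position" ([x, y, z] in m, in the coordinates of the camera as it stood for that picture, good to about 4 mm: a listed point, or the origin of a listed thing).
The state is a dict: "time_s": time; "joint_pos": joint angles; "joint_vel": joint speeds; "joint_efforts": joint torques, N m; "eef_pos": TCP position; "eef_rot": TCP orientation; "contact_force": force on the tool from outside, world axes, zero at the start; "moment": the same for the moment, N m; "width": finger opening in m; "grasp_force": force on a finger pad.
Only numpy, scipy, OpenCV 4.12 (cv2) and the standard library are available. Lean on these libraries where they do the work, as an engineer would, in place of code of your own. Each camera call takes 0.05 s, during which the arm holds its last target. There are 200 camera calls.

## Task

The two stack-nest trays nest when their orange ends are on the same side and stack when they are on opposite sides. Set the empty blue tray squarely on the grey tray, turned so that its orange end lies over the grey tray's plain end and it stands on the grey rim, clear of the fragile green wax models inside. Then set the brass dapping block upright on the blue tray's floor; set things down rather than dropping them, and leave the grey tray and the other things on the bench where they are.

Things in the scene. Friction and masses are not known exactly. Their poses are not given: they have to be found in the camera images.
- blue_tray_center (a point): Centre of the empty blue stack-nest tray, 26 above its underside (half-way up), tray axes. Rim 136 long (x) by 68 wide (y) outside, 52 high, walls 3.5; 120 g. Its +x end wall is orange. Can be gripped from above across its 68 width at the middle of its long sides, where the outside is plain and upright from 24 to 52.
- blue_tray: The same tray; origin at the centre of its underside. Its lower 24 is narrower (124 x 56, lowest 4 only 118 x 50); inside 118 x 50 clear, floor 4 above the underside, wider (129 x 61) above 28. Each long side has two rim notches 14 wide, 18 deep at x = +48 and -28, and under them at the same x two lugs 8 long, reaching y = +-36, undersides at 8.
- blue_tray_tab (a point): Middle of the orange tab of the blue tray (12 x 64, flush with the rim), on top, 74 from the tray's centre along its +x, 52 above its underside.
- grey_tray: The loaded grey tray, same shape, orange end and tab at +x; origin at the centre of its underside. 300 g, loose. The blue tray turned half round rests with its lugs on this rim: underside 44 above this one's, dipping 8 into the mouth with 2.5 play on every side. With equal facing the lugs drop into the notches and it sinks onto the wax.
- wax_a_center (a point): Green wax ring blank, upright cylinder 24 across, 28 high, standing in the grey tray; the point is its centre. Fragile.
- wax_b_center (a point): The second green wax ring blank, the same.
- wax_a: The first wax blank; origin at the centre of its underside.
- wax_b: The second wax blank; origin at the centre of its underside.
- block_center (a point): Brass dapping block, 30 x 30, 32 high, 240 g, with round dimples on top; the point is its centre, 16 up.
- block: The same block; origin at the centre of its underside.
- file: Bystander: bench tool with a blue handle and a slim steel blade, 190 long, lying flat, about 30 high; origin at the middle of its length or footprint, at bench level.
- bench_block: Bystander: dark steel bench block 65 x 65 x 20; origin at the middle of its length or footprint, at bench level.
- pliers: Bystander: pliers with red handles, 130 long, 50 wide, 12 high, lying flat; origin at the middle of its length or footprint, at bench level.
- ramekin: Bystander: white ceramic bowl, 84 across, 50 high; origin at the middle of its length or footprint, at bench level.
- mandrel: Bystander: tapered steel ring mandrel lying flat, 280 long, 25 thick; origin at the middle of its length or footprint, at bench level.
- tub: Bystander: clear open plastic tub 100 x 80 x 45; origin at the middle of its length or footprint, at bench level.

How it is judged:
By the outcome, as a careful person would: the job done as asked, in the order asked, and still so for the second after the job is handed in, with the robot touching nothing.
It also fails if it takes over 69 s, if anything falls off the work surface, if the arm or the gripper's body presses on something with over 40 N, if the wrist force passes 120 N, or if a joint passes its speed limit or range.

## Working session

There is one attempt and no reset: what is moved stays moved. The work goes in short steps, Python scripts to look and compute and a tool call to move; the robot and the scene stay as the last step left them, time stands still between calls to the robot, and variables do not carry over. Pictures are saved under pics/ and viewed, at most 11 in all, crops included, and the job is handed in when it is done.

Besides the shell and the picture viewer there is one more tool, called by a JSON object that holds its "api" and its "payload". step_arm: Moves the arm, as the interface text tells. Its arguments: {"type":"object","properties":{"plan":{"type":"string"},"force":{"type":"number"}},"required":["plan"]}

```bash
mkdir -p pics; cat > h.py <<'E'
import numpy as np, cv2
from cell import bot, imaging, spotter
from scipy.spatial.transform import Rotation as R
def w2c(cam):
    i=imaging.camera_info(cam); return i,R.from_rotvec(np.ravel(i["rvec"])).as_matrix(),np.ravel(i["tvec"])
def snap(cam,fn=None):
    im=imaging.camera(cam)
    if fn: cv2.imwrite("pics/"+fn,im[:,:,::-1])
    return im
def pin(t,cam,n=3):
    i,Rm,tv=w2c(cam)
    return [(round(d["score"],2),np.round(Rm.T@(np.array(d["position"])-tv),4)) for d in spotter.pinpoint(t,cam)[:n]]
def plane(uv,z,cam):
    i,Rm,tv=w2c(cam); o=-Rm.T@tv
    d=Rm.T@np.array([(uv[0]-i["cx"])/i["fx"],(uv[1]-i["cy"])/i["fy"],1.])
    return o+d*(z-o[2])/d[2]
def st():
    s=bot.read_state(); q=s["eef_rot"]; M=R.from_quat([q[1],q[2],q[3],q[0]]).as_matrix()
    return s,np.array(s["eef_pos"]),M
def go(p,yaw=None):
    """shift in tool axes (cm) to world TCP p; yaw: world direction of tool y"""
    s,e,M=st(); print("t",s["time_s"],"tcp",np.round(e,4),"shift cm",np.round(M.T@(np.array(p)-e)*100,2), end=" ")
    if yaw is not None:
        y=M.T@np.array([np.cos(yaw),np.sin(yaw),0]); a=np.arctan2(-y[0],y[1]); a=(a+np.pi/2)%np.pi-np.pi/2
        print("turn",round(a,3),"j6",round(s["joint_pos"][5],2))
E
python3 - <<'E'
from h import *
for c in("scene","top"):
    snap(c,c+"0.png")
    for t in["blue_tray_center","blue_tray","blue_tray_tab","grey_tray","wax_a_center","block_center","file","bench_block","pliers","ramekin","mandrel","tub"]:
        print(c,t,pin(t,c,2))
s,e,M=st();print(e,np.round(M,3),s["time_s"])
E
```

```text
scene blue_tray_center [(0.88, array([ 0.4529, -0.2664,  0.0273]))]
scene blue_tray [(0.63, array([ 0.4572, -0.2718, -0.0006]))]
scene blue_tray_tab [(0.97, array([ 0.5258, -0.2597,  0.0538]))]
scene grey_tray [(0.69, array([ 0.5273,  0.2281, -0.0048])), (0.51, array([0.5502, 0.218 , 0.0048]))]
scene wax_a_center [(0.44, array([0.512 , 0.2304, 0.0203])), (0.18, array([ 0.4131, -0.0195,  0.0019]))]
scene block_center [(0.68, array([ 0.6134, -0.017 ,  0.0204])), (0.42, array([ 7.276e-01,  2.376e-01, -2.000e-04]))]
scene file [(0.75, array([ 0.4186, -0.0198,  0.0005]))]
scene bench_block [(0.83, array([ 0.725 , -0.1711, -0.0024])), (0.18, array([ 0.417 , -0.0178,  0.0012]))]
scene pliers [(0.75, array([ 0.7315,  0.2339, -0.0008]))]
scene ramekin [(0.84, array([ 0.6669, -0.4622,  0.0034]))]
scene mandrel []
scene tub [(0.78, array([ 0.408 , -0.4701,  0.0029]))]
top blue_tray_center [(0.9, array([ 0.4512, -0.2734,  0.0295]))]
top blue_tray [(0.63, array([ 4.538e-01, -2.684e-01, -4.000e-04]))]
top blue_tray_tab [(0.89, array([ 0.5249, -0.2557,  0.0532])), (0.41, array([0.5077, 0.2378, 0.0077]))]
top grey_tray [(0.9, array([0.5263, 0.2309, 0.0016])), (0.42, array([ 0.4524, -0.2718,  0.0284]))]
top wax_a_center [(0.59, array([0.5081, 0.2351, 0.0245]))]
top block_center [(0.41, array([ 0.6162, -0.0138,  0.0138]))]
top file [(0.87, array([ 0.4216, -0.0205,  0.0021]))]
top bench_block [(0.64, array([ 0.7253, -0.1709,  0.005 ]))]
top pliers [(0.51, array([0.733 , 0.2379, 0.0038]))]
top ramekin [(0.87, array([ 0.6691, -0.4559, -0.0022]))]
top mandrel [(0.66, array([0.5758, 0.4593, 0.0028]))]
top tub [(0.55, array([ 4.07e-01, -4.70e-01, -3.00e-04]))]
[0.21650169 0.5862896  0.24753133] [[ 0.938 -0.346  0.   ]
 [-0.346 -0.938 -0.   ]
 [ 0.     0.    -1.   ]] 1.3
```

View pics/top0.png

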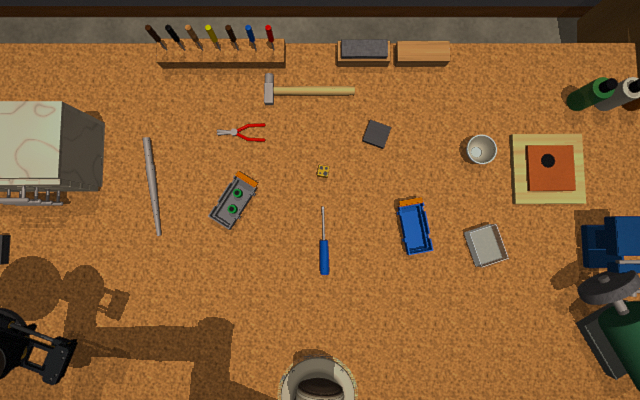

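View pics/scene0.png

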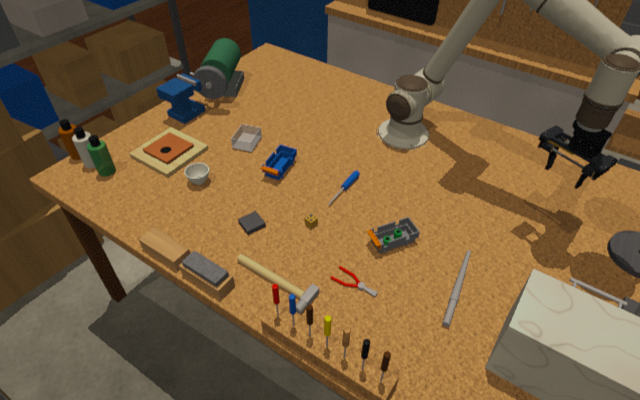

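```bash
cat >> h.py <<'E'
def rows(pts,turn,step=.055,w=8.7,turnmax=.17):
    """suggest moves through world points with tool-z turn spread evenly"""
    s,e,M=st(); P=np.vstack([e,pts]); L=np.r_[0,np.cumsum(np.linalg.norm(np.diff(P,axis=0),axis=1))]
    n=int(max(np.ceil(L[-1]/step),np.ceil(abs(turn)/turnmax),1)); d=np.linspace(0,L[-1],n+1)
    Q=np.array([np.interp(d,L,P[:,k]) for k in range(3)]).T
    print("t",s["time_s"],"tcp",np.round(e,4),"j",np.round(s["joint_pos"],2))
    dt=round(turn/n,3)
    for k in range(n):
        A=M@R.from_euler("z",k*dt).as_matrix(); v=np.round(A.T@(Q[k+1]-e)*100,1); e=e+A@v/100
        print(*v,dt,w,end=";\n" if k%5==4 else "; ")
    print("end",np.round(e,4))
E
python3 - <<'E'
from h import *
rows([[.43,.2,.25],[.45,-.27,.2]],2.62)
E
```

```text
t 1.3 tcp [0.2165 0.5863 0.2475] j [ 1.48  0.38  0.01  0.   -1.19 -0.26]
4.1 3.5 -0.0 0.154 8.7; 4.5 2.9 -0.1 0.154 8.7; 5.0 2.1 0.0 0.154 8.7; 5.2 1.3 -0.0 0.154 8.7; 5.3 0.5 -0.0 0.154 8.7;
5.4 -0.3 -0.1 0.154 8.7; 5.3 -1.1 -0.0 0.154 8.7; 5.0 -1.9 -0.0 0.154 8.7; 5.2 -0.8 0.4 0.154 8.7; 5.2 -1.2 0.6 0.154 8.7;
5.0 -1.9 0.5 0.154 8.7; 4.7 -2.6 0.6 0.154 8.7; 4.1 -3.4 0.6 0.154 8.7; 3.7 -3.9 0.5 0.154 8.7; 2.9 -4.4 0.6 0.154 8.7;
2.3 -4.9 0.6 0.154 8.7; 1.5 -5.1 0.6 0.154 8.7; end [ 0.4496 -0.2697  0.1995]
```

{"api": "step_arm", "payload": {"plan": "4.1 3.5 0 0.154 8.7; 4.5 2.9 -0.1 0.154 8.7; 5 2.1 0 0.154 8.7; 5.2 1.3 0 0.154 8.7; 5.3 0.5 0 0.154 8.7"}}

```text
time_s: 1.92
eef_pos: [0.3473, 0.3499, 0.2489]
eef_rot: [-0.0, 0.845, -0.535, 0.0]
contact_force: [1.3, -0.0, -0.2]
width: 0.0869
grasp_force: 0.0
```

{"api": "step_arm", "payload": {"plan": "5.4 -0.3 -0.1 0.154 8.7; 5.3 -1.1 0 0.154 8.7; 5 -1.9 0 0.154 8.7; 5.2 -0.8 0.4 0.154 8.7; 5.2 -1.2 0.6 0.154 8.7"}}

```text
time_s: 2.55
eef_pos: [0.435, 0.1027, 0.2398]
eef_rot: [0.001, -0.582, 0.813, -0.0]
contact_force: [1.1, 0.3, 0.4]
width: 0.087
grasp_force: 0.0
```

{"api": "step_arm", "payload": {"plan": "5 -1.9 0.5 0.154 8.7; 4.7 -2.6 0.6 0.154 8.7; 4.1 -3.4 0.6 0.154 8.7; 3.7 -3.9 0.5 0.154 8.7; 2.9 -4.4 0.6 0.154 8.7"}}

```text
time_s: 3.18
eef_pos: [0.4455, -0.1643, 0.2119]
eef_rot: [0.001, -0.234, 0.972, -0.0]
contact_force: [0.4, 0.1, 0.6]
width: 0.087
grasp_force: 0.0
```

{"api": "step_arm", "payload": {"plan": "2.3 -4.9 0.6 0.154 8.7; 1.5 -5.1 0.6 0.154 8.7; 0 0 0 0 8.7"}}

```text
time_s: 3.55
eef_pos: [0.4491, -0.2726, 0.1987]
eef_rot: [-0.001, -0.082, 0.997, 0.0]
contact_force: [-0.2, 0.1, 0.3]
width: 0.087
grasp_force: 0.0
```

```bash
python3 - <<'E'
from h import *
snap("wrist","w1.png")
for t in["blue_tray_center","blue_tray","blue_tray_tab"]: print(t,pin(t,"wrist",2))
s,e,M=st();print(e,np.round(M,3),np.round(s["joint_pos"],2),np.round(s["contact_force"],2))
for d in spotter.trace("blue_tray","wrist")[:2]:
    r=d["region"].astype(np.uint8); c=max(cv2.findContours(r,0,2)[0],key=cv2.contourArea)
    print(d["score"],cv2.minAreaRect(c)); b=cv2.boxPoints(cv2.minAreaRect(c))
    print(np.round([plane(p,.052,"wrist") for p in b],4))
E
```

```text
blue_tray_center [(0.98, array([ 0.4539, -0.2682,  0.0298]))]
blue_tray [(0.62, array([ 0.4526, -0.2687, -0.0007]))]
blue_tray_tab [(0.58, array([ 0.5277, -0.2535,  0.0536])), (0.42, array([ 0.403 , -0.4664, -0.0005]))]
[ 0.44966462 -0.26903652  0.19979195] [[-0.985 -0.17   0.   ]
 [-0.17   0.985 -0.   ]
 [-0.    -0.    -1.   ]] [-0.23  0.26 -0.31 -0.   -1.01 -1.17] [-0.66 -0.21 -0.76]
```

View pics/w1.png

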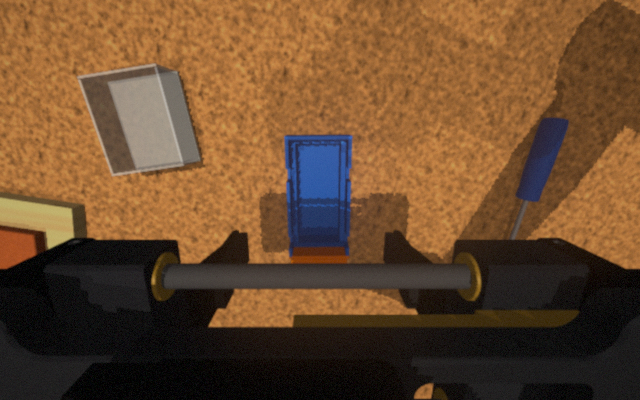

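The wrist view shows the blue tray almost square to the tool, with its far corners at about (285,136) and (352,136). The orange end is at about (320,256), under the gripper.

```bash
python3 - <<'E'
from h import *
im=cv2.imread("pics/w1.png"); h=cv2.cvtColor(im,cv2.COLOR_BGR2HSV)
m=cv2.inRange(h,(100,120,40),(130,255,255)); m[:120]=0;m[:,:270]=0;m[:,370:]=0;m[262:]=0
L=[];Rr=[]
for r in range(138,235,2):
    x=np.where(m[r])[0]
    if len(x)>20: L.append(plane((x[0]-.5,r),.052,"wrist")[:2]);Rr.append(plane((x[-1]+.5,r),.052,"wrist")[:2])
for A in(L,Rr):
    A=np.array(A);k=np.polyfit(A[:,0],A[:,1],1);res=A[:,1]-np.polyval(k,A[:,0]);g=abs(res)<.003;k=np.polyfit(A[g,0],A[g,1],1)
    print(k,np.arctan(k[0]),np.polyval(k,.453),A[:,0].min(),A[:,0].max())
ys=np.where(m[:,318])[0];print(ys[0],ys[-1]);pe=plane((318,ys[0]),.052,"wrist");print("plain end",pe, "centre at", pe[:2]+.068*np.array([np.cos(.17),np.sin(.17)]))
go([.453,-.2695,.1998],.17+np.pi/2)
E
```

```text
[ 0.18056031 -0.38176499] 0.17863561025059932 -0.2999711673742864 0.3946702005034067 0.49719789413712273
[ 0.18441141 -0.31620978] 0.18236259317653278 -0.23267141045521533 0.3831803047039581 0.48581296485015507
136 245
plain end [ 0.38699111 -0.27810783  0.052     ] centre at [ 0.45401087 -0.26660343]
t 3.8 tcp [ 0.4498 -0.2688  0.1999] shift cm [-0.31 -0.12  0.01] turn 0.002 j6 -1.17
```

{"api": "step_arm", "payload": {"plan": "-0.45 0.15 3.8 -0.01 8.7; 0 0 4 0 8.7; 0 0 4 0 8.7; 0 0 3 0 8.7; 0 0 0 0 8.7"}}

```text
time_s: 4.42
eef_pos: [0.4527, -0.2661, 0.0501]
eef_rot: [-0.002, -0.091, 0.996, 0.001]
contact_force: [-0.6, -0.7, 0.8]
width: 0.0872
grasp_force: 0.0
```

{"api": "step_arm", "payload": {"plan": "0 0 0 0 6; 0 0 0 0 6; 0 0 0 0 6; 0 0 0 0 6; 0 0 0 0 6", "force": 15}}

```text
time_s: 5.05
eef_pos: [0.4548, -0.2677, 0.0531]
eef_rot: [0.001, -0.09, 0.996, -0.001]
contact_force: [-0.1, 1.9, 6.5]
width: 0.068
grasp_force: 15.0
```

{"api": "step_arm", "payload": {"plan": "0 0 -1 0 6; 0 0 -2 0 6; 0 0 -4 0 6; 0 0 -4 0 6; 0 0 -4 0 6"}}

```text
time_s: 5.68
eef_pos: [0.4531, -0.2674, 0.2031]
eef_rot: [-0.0, -0.09, 0.996, 0.0]
contact_force: [0.9, -0.6, -0.4]
width: 0.0678
grasp_force: 15.0
```

```bash
python3 - <<'E'
from h import *
s,e,M=st();print(s["width"],s["grasp_force"],np.round(s["contact_force"],2))
rows([[.46,0,.27],[.43,.285,.27]],-2.46,w=6)
im=snap("top"); 
i,Rm,tv=w2c("top")
uv,_=cv2.projectPoints(np.array([[.5263,.2309,.052]]),np.ravel(i["rvec"]),np.ravel(i["tvec"]),np.array([[i["fx"],0,i["cx"]],[0,i["fy"],i["cy"]],[0,0,1.]]),None)
u,v=map(int,uv[0,0]);print(u,v)
cv2.imwrite("pics/g.png",cv2.resize(im[v-45:v+45,u-45:u+45,::-1],(540,540),interpolation=cv2.INTER_NEAREST))
h=cv2.cvtColor(im,cv2.COLOR_RGB2HSV)[v-45:v+45,u-45:u+45]
m=cv2.inRange(h,(8,200,150),(18,255,255));print(m.sum()/255)
E
```

```text
0.06784908161487657 14.99157814658247 [ 0.89 -0.58 -0.37]
t 5.675 tcp [ 0.4531 -0.2674  0.2031] j [-0.22  0.26 -0.3  -0.   -1.02 -1.17]
-0.7 3.6 -0.9 -0.164 6; -1.3 3.3 -0.9 -0.164 6; -1.9 3.2 -0.9 -0.164 6; -2.3 2.8 -0.9 -0.164 6; -2.8 2.3 -0.9 -0.164 6;
-3.1 1.9 -1.0 -0.164 6; -3.4 1.4 -0.9 -0.164 6; -3.5 1.1 -0.3 -0.164 6; -3.7 0.7 0.0 -0.164 6; -3.7 0.0 0.0 -0.164 6;
-3.7 -0.5 0.0 -0.164 6; -3.6 -1.1 0.0 -0.164 6; -3.3 -1.7 0.0 -0.164 6; -3.1 -2.3 0.0 -0.164 6; -2.6 -2.7 0.0 -0.164 6;
end [0.43   0.2855 0.2703]
231 201
123.0
```

View pics/g.png

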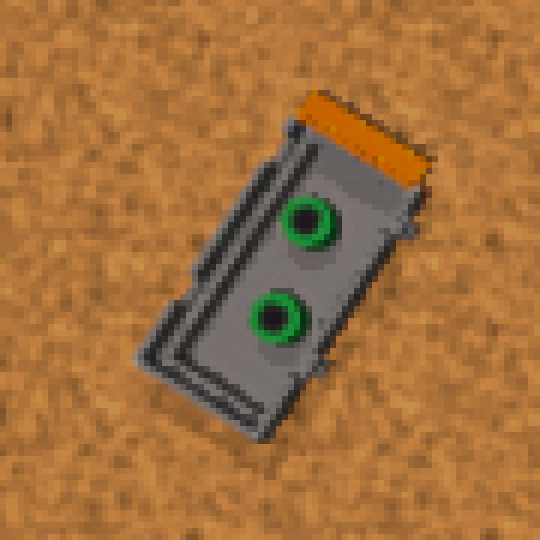

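The crop shows the grey tray with its orange tab at top right (about 365,130) and its plain end at bottom left (about 201,398). The two wax blanks are at about (310,222) and (278,318), so the yaw is about -0.55.

{"api": "step_arm", "payload": {"plan": "-0.7 3.6 -0.9 -0.164 6; -1.3 3.3 -0.9 -0.164 6; -1.9 3.2 -0.9 -0.164 6; -2.3 2.8 -0.9 -0.164 6; -2.8 2.3 -0.9 -0.164 6"}}

```text
time_s: 6.35
eef_pos: [0.458, -0.0847, 0.2469]
eef_rot: [-0.0, -0.482, 0.876, 0.0]
contact_force: [1.0, -0.6, -1.0]
width: 0.0683
grasp_force: 15.0
```

{"api": "step_arm", "payload": {"plan": "-3.1 1.9 -1 -0.164 6; -3.4 1.4 -0.9 -0.164 6; -3.5 1.1 -0.3 -0.164 6; -3.7 0.7 0 -0.164 6; -3.7 0 0 -0.164 6"}}

```text
time_s: 6.98
eef_pos: [0.4498, 0.0992, 0.2687]
eef_rot: [0.0, 0.791, -0.612, -0.0]
contact_force: [0.1, -0.4, -1.2]
width: 0.068
grasp_force: 15.0
```

{"api": "step_arm", "payload": {"plan": "-3.7 -0.5 0 -0.164 6; -3.6 -1.1 0 -0.164 6; -3.3 -1.7 0 -0.164 6; -3.1 -2.3 0 -0.164 6; -2.6 -2.7 0 -0.164 6"}}

```text
time_s: 7.6
eef_pos: [0.4298, 0.2862, 0.2686]
eef_rot: [0.0, 0.969, -0.246, -0.0]
contact_force: [0.6, -0.0, -1.4]
width: 0.0679
grasp_force: 15.0
```

```bash
python3 - <<'E'
from h import *
C=[plane((231-45+(x)/6-.5,201-45+y/6-.5),.052,"top")[:2] for x,y in((137,357),(265,440),(315,90),(435,158))]
C=np.array(C);print(np.round(C,4));b=(C[0]+C[1])/2;t=(C[2]+C[3])/2;d=t-b;print(np.arctan2(d[1],d[0]),np.linalg.norm(d),b+.068*d/np.linalg.norm(d))
snap("wrist","w2.png")
for t in["grey_tray","blue_tray_center","blue_tray","blue_tray_tab"]: print(t,pin(t,"wrist",2))
s,e,M=st();print(e,np.round(M,3),np.round(s["joint_pos"],2),s["width"])
print(w2c("wrist"))
E
```

```text
[[0.491  0.2938]
 [0.4534 0.2356]
 [0.6124 0.2152]
 [0.5809 0.1602]]
-0.5541429748896964 0.14638091121424068 [0.53002475 0.22893721]
grey_tray [(0.82, array([ 0.5291,  0.2373, -0.0024]))]
blue_tray_center [(0.98, array([0.4327, 0.2889, 0.2411])), (0.2, array([0.5103, 0.2373, 0.0186]))]
blue_tray [(0.68, array([0.4314, 0.2862, 0.2127]))]
blue_tray_tab []
[0.43007674 0.28481627 0.26828292] [[ 0.876 -0.482 -0.001]
 [-0.482 -0.876 -0.001]
 [-0.     0.001 -1.   ]] [ 0.9   0.18 -0.22 -0.   -1.17  0.17] 0.0682425588964307
({'fx': 275.88706436712675, 'fy': 275.88706436712675, 'cx': 315.8366057584714, 'cy': 202.06746458710384, 'rvec': array([-1.51269577,  2.56134511,  0.36196659]), 'tvec': array([0.4557811 , 0.18984467, 0.47820661])}, array([[-0.48253748, -0.87587264,  0.00216579],
       [-0.8409733 ,  0.4639989 ,  0.27833239],
       [-0.24478865,  0.13248444, -0.96048237]]), array([0.4557811 , 0.18984467, 0.47820661]))
```

View pics/w2.png

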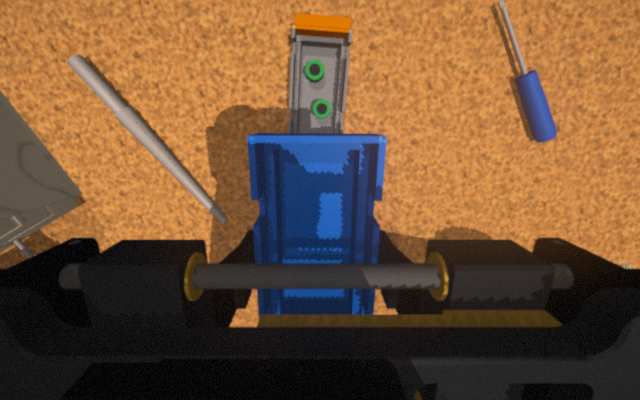

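The held blue tray (plain end at row 135, columns 249-386) is in line with the grey tray beyond it. The grey tray's orange tab is at about (322,22) and its sides at about columns 291 and 350. The orientation is right.

```bash
python3 - <<'E'
from h import *
im=cv2.imread("pics/w2.png"); cv2.imwrite("pics/w2c.png",cv2.resize(im[5:150,235:400],None,fx=4,fy=4,interpolation=cv2.INTER_CUBIC))
h=cv2.cvtColor(im,cv2.COLOR_BGR2HSV); m=cv2.inRange(h,(5,200,170),(20,255,255)); m[60:]=0;m[:,:270]=0;m[:,370:]=0
c=max(cv2.findContours(m,0,2)[0],key=cv2.contourArea);r=cv2.minAreaRect(c);print(r)
for r_ in range(8,44,3):
    x=np.where(m[r_])[0]; print(r_,x[[0,-1]] if len(x) else None,end=" ")
mb=cv2.inRange(h,(100,120,40),(130,255,255));
for r_ in (136,140,150,160,190,240):
    x=np.where(mb[r_,200:420])[0]+200; print("blue",r_,x[[0,-1]])
print(np.where(mb[:,318])[0][0])
E
```

```text
((322.0292663574219, 22.46283531188965), (57.216705322265625, 15.39945125579834), 4.513988018035889)
8 None 11 None 14 [294 312] 17 [294 349] 20 [294 350] 23 [294 350] 26 [296 350] 29 [307 348] 32 [346 347] 35 None 38 None 41 None blue 136 [248 383]
blue 140 [248 385]
blue 150 [249 384]
blue 160 [250 383]
blue 190 [251 380]
blue 240 [254 378]
134
```

View pics/w2c.png

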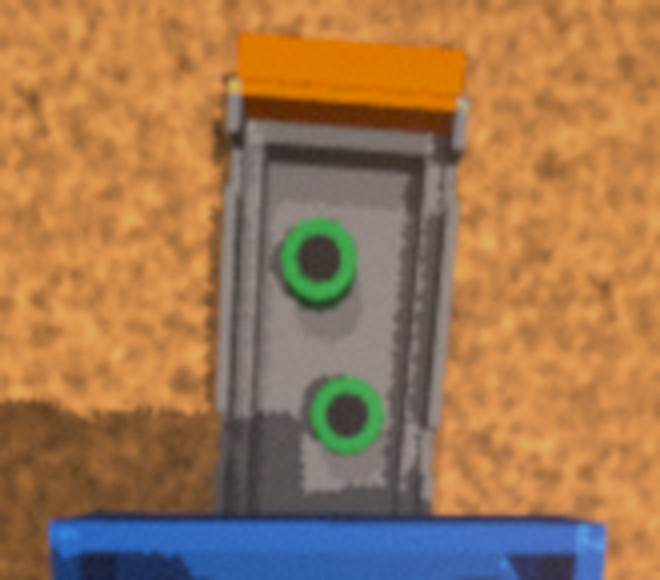

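The crop shows the grey tab with corners at (238,33), (466,47), (463,110) and (240,94). The rim corners are at about (228,82) and (467,97), and the sides run down to (217,510) and (433,510).

```bash
python3 - <<'E'
from h import *
f=lambda p:plane((235+(p[0]+.5)/4-.5,5+(p[1]+.5)/4-.5),.052,"wrist")[:2]
P={k:f(v) for k,v in dict(TL=(238,33),TR=(466,47),BR=(464,110),BL=(240,94),CL=(228,82),CR=(467,97),L=(217,510),R=(433,510)).items()}
for k in P: print(k,np.round(P[k],4))
ang=lambda a,b:np.arctan2(*(b-a)[::-1])
print("yaw tab",ang(P["TR"],P["TL"])-np.pi/2,ang(P["BR"],P["BL"])-np.pi/2,"corner",ang(P["CR"],P["CL"])-np.pi/2,"L",ang(P["L"],P["CL"]),"R",ang(P["R"],P["CR"]))
for a in(-.55,-.57):
    d=np.array([np.cos(a),np.sin(a)])
    print(a,"c:",(P["TL"]+P["TR"])/2-.08*d,(P["BL"]+P["BR"])/2-.068*d,(P["CL"]+P["CR"])/2-.068*d)
print(np.linalg.norm(P["CL"]-P["CR"]),np.linalg.norm(P["TL"]-P["TR"]))
# held tray plain rim end; rim z = tcp z
s,e,M=st(); z=e[2]
A=plane((248,135),z,"wrist");B=plane((385,135),z,"wrist");print("blue end",A,B,"rel tool",M.T@(A-e),M.T@(B-e))
E
```

```text
TL [0.6102 0.2119]
TR [0.5766 0.1579]
BR [0.563  0.1654]
BL [0.597  0.2189]
CL [0.6012 0.2204]
CR [0.5655 0.1632]
L [0.502  0.2822]
R [0.4696 0.2234]
yaw tab -0.5561883771963718 -0.5658190514044974 corner -0.5580405210947157 L -0.55718811782547 R -0.5611016808254553
-0.55 c: [0.52518778 0.2267045 ] [0.52201907 0.2276864 ] [0.52536042 0.22731667]
-0.57 c: [0.52603767 0.22806008] [0.52274147 0.22883864] [0.52608282 0.22846892]
0.067451729871739 0.06364621715454973
blue end [0.50708836 0.27911341 0.26828292] [0.4751069  0.22107557 0.26828292] rel tool [ 7.02285770e-02 -3.21131557e-02 -6.73858851e-05] [7.01724149e-02 3.41529406e-02 8.93151007e-06]
```

```bash
python3 - <<'E'
from h import *
rows([[.5239,.2291,.20],[.5239,.2291,.118]],.056,w=6,step=.04)
E
```

```text
t 7.85 tcp [0.4301 0.2848 0.2683] j [ 0.9   0.18 -0.22 -0.   -1.17  0.17]
3.0 0.1 1.9 0.009 6; 3.0 0.1 1.8 0.009 6; 2.9 0.0 1.9 0.009 6; 2.0 0.0 2.4 0.009 6; 0.0 0.0 3.5 0.009 6;
0.0 0.0 3.5 0.009 6; end [0.5238 0.2293 0.1182]
```

{"api": "step_arm", "payload": {"plan": "3 0.1 1.9 0.011 6; 3 0.1 1.8 0.011 6; 2.9 0 1.9 0.011 6; 2 0 2.4 0.011 6; 0 0 3.5 0.011 6"}}

```text
time_s: 8.48
eef_pos: [0.5259, 0.228, 0.1537]
eef_rot: [-0.001, 0.961, -0.277, 0.001]
contact_force: [-0.7, 0.7, -1.3]
width: 0.068
grasp_force: 15.0
```

{"api": "step_arm", "payload": {"plan": "0 0 2 0 6; 0 0 1.5 0 6; 0 0 0 0 6"}}

```text
time_s: 8.85
eef_pos: [0.5239, 0.2289, 0.1178]
eef_rot: [0.001, 0.961, -0.275, -0.001]
contact_force: [0.1, 0.2, -0.9]
width: 0.0679
grasp_force: 15.0
```

```bash
python3 - <<'E'
from h import *
a=snap("wrist"); 
s,e,M=st();print(e,np.round(M,3),s["width"],s["time_s"],np.round(s["contact_force"],1))
print(pin("blue_tray_center","wrist"),pin("grey_tray","wrist"))
b=snap("scene"); i,Rm,tv=w2c("scene")
p=Rm@np.array([.5255,.2275,.07])+tv; u=int(p[0]/p[2]*i["fx"]+i["cx"]);v=int(p[1]/p[2]*i["fy"]+i["cy"])
c=cv2.resize(b[v-50:v+50,u-65:u+65],(780,600),interpolation=cv2.INTER_CUBIC)
print(u,v);cv2.imwrite("pics/s3.png",c[:,:,::-1]); cv2.imwrite("pics/w3.png",a[:,:,::-1])
E
```

```text
[0.52446728 0.22948927 0.11883804] [[ 0.849 -0.529  0.   ]
 [-0.529 -0.849 -0.   ]
 [ 0.    -0.    -1.   ]] 0.06775817424657198 8.9 [ 0.4 -0.4 -0.4]
[(0.8, array([0.5271, 0.2289, 0.0927]))] []
394 225
```

View pics/s3.png

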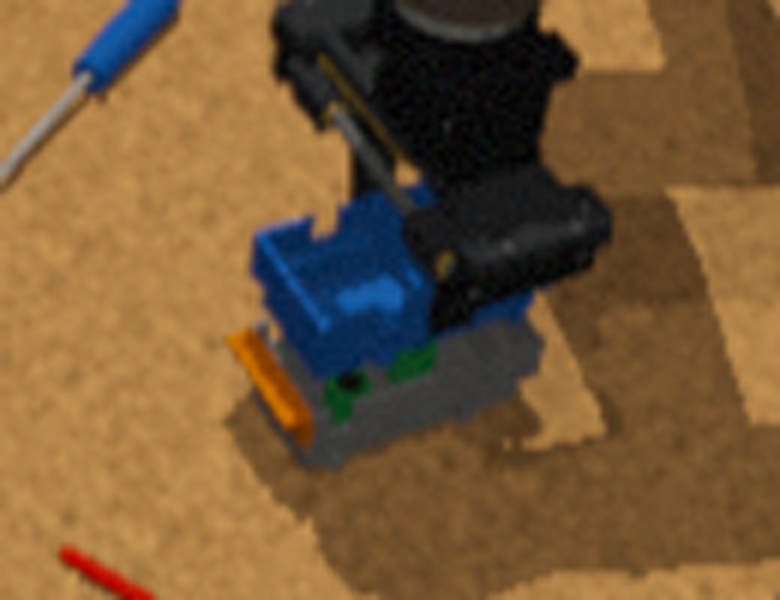

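View pics/w3.png

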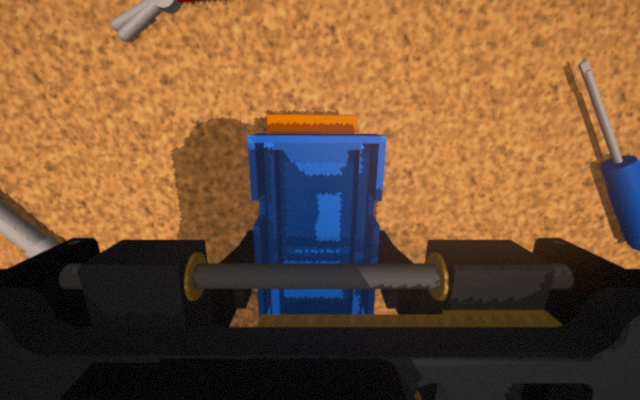

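The wrist view shows the grey tab (columns 267-357, outer edge at row 115) centred and parallel to the blue rim (columns 248-385, row 135). The scene view shows blue hovering over grey with its plain end over the grey orange tab.

```bash
python3 - <<'E'
from h import *
im=cv2.imread("pics/w3.png"); h=cv2.cvtColor(im,cv2.COLOR_BGR2HSV); m=cv2.inRange(h,(5,200,170),(20,255,255)); m[133:]=0;m[:105]=0;m[:,:255]=0;m[:,370:]=0
for r in range(112,133,3):
    x=np.where(m[r])[0]; print(r,x[[0,-1]] if len(x)>5 else None,end=" ")
cols=[np.where(m[:,c])[0][0] for c in range(272,352,10)];print(cols)
s,e,M=st(); f=lambda u,v,z:(M.T@(plane((u,v),z,"wrist")-e)*1000).round(1)
t=np.mean(cols)-.5
print("grey tab", f(266.5,118,.052),f(357,118,.052),"edge",f(272,cols[0]-.5,.052),f(342,cols[-1]-.5,.052))
print("blue", f(247.5,136,e[2]),f(385.5,136,e[2]),f(318,133.5,e[2]))
E
```

```text
112 None 115 [267 356] 118 [267 356] 121 [267 356] 124 [267 356] 127 None 130 None [np.int64(114), np.int64(114), np.int64(114), np.int64(114), np.int64(115), np.int64(115), np.int64(115), np.int64(115)]
grey tab [ 79.1 -34.3  67.9] [79.  30.  67.8] edge [ 82.1 -30.3  67.9] [81.4 19.3 67.8]
blue [ 69.8 -32.4   0.1] [69.7 34.4 -0. ] [70.9  1.7  0.1]
```

Relative to blue, grey sits about 2.7 mm to tool -y and 0.8 mm to tool -x. I'll correct that, go lower and check again.

{"api": "step_arm", "payload": {"plan": "-0.08 -0.27 0 0.008 6; 0 0 1 0 6; 0 0 0 0 6; 0 0 0 0 6"}}

```text
time_s: 9.55
eef_pos: [0.5249, 0.2325, 0.1083]
eef_rot: [0.0, 0.96, -0.279, -0.0]
contact_force: [-0.6, -0.7, -0.9]
width: 0.0676
grasp_force: 15.0
```

```bash
cat > m.py <<'E'
from h import *
im=snap("wrist","w4.png")[:,:,::-1].copy(); h=cv2.cvtColor(im,cv2.COLOR_BGR2HSV); m=cv2.inRange(h,(5,200,170),(20,255,255)); m[133:]=0;m[:85]=0;m[:,:255]=0;m[:,375:]=0
ex=[np.where(m[r])[0][[0,-1]] for r in range(85,133) if m[r].sum()>255*60]; ex=np.median(ex,axis=0)
cols=np.array([(c,np.where(m[:,c])[0][0]) for c in range(272,352,4) if m[:,c].any()]);k=np.polyfit(cols[:,0],cols[:,1],1)
s,e,M=st(); f=lambda u,v,z:(M.T@(plane((u,v),z,"wrist")-e)*1000).round(1)
r=np.polyval(k,311)-.5;print(ex,k,e,s["time_s"],np.round(s["contact_force"],1))
print("grey tab", f(ex[0]-.5,r+3,.052),f(ex[1]+.5,r+3,.052),"edge",f(272,np.polyval(k,272)-.5,.052),f(352,np.polyval(k,352)-.5,.052))
mb=cv2.inRange(h,(100,120,40),(130,255,255))
for rr in(137,145,155):
    x=np.where(mb[rr,200:420])[0]+200;print("blue",rr,f(x[0]-.5,rr,e[2]),f(x[-1]+.5,rr,e[2]))
print([int(np.where(mb[:,c])[0][0]) for c in(255,280,318,355,378)],f(318,np.where(mb[:,318])[0][0]-.5,e[2]))
E
python3 m.py
```

```text
[269. 363.] [1.25536571e-16 1.13000000e+02] [0.5250689  0.23254075 0.10848837] 9.6 [ 0.2  0.6 -1.5]
grey tab [ 80.5 -31.   56.5] [80.5 32.7 56.5] edge [ 82.4 -28.5  56.5] [82.4 24.9 56.5]
blue 137 [ 69.3 -32.4  -0. ] [69.3 34.5  0. ]
blue 145 [ 65.5 -32.7  -0. ] [65.4 34.2  0. ]
blue 155 [ 60.7 -32.5  -0. ] [60.6 34.6  0. ]
[135, 135, 135, 135, 136] [70.5  1.7  0. ]
```

Now aligned within half a millimetre, so I'll lower it.

{"api": "step_arm", "payload": {"plan": "0 0 0.5 0 6; 0 0 0.3 0 6; 0 0 0.2 0 6; 0 0 0 0 6"}}

```text
time_s: 10.1
eef_pos: [0.5249, 0.2325, 0.0983]
eef_rot: [0.0, 0.96, -0.279, -0.0]
contact_force: [0.6, -1.4, -0.7]
width: 0.0681
grasp_force: 15.0
```

{"api": "step_arm", "payload": {"plan": "0 0 0.1 0 6; 0 0 0 0 6"}}

```text
time_s: 10.35
eef_pos: [0.525, 0.2325, 0.0976]
eef_rot: [-0.0, 0.96, -0.279, 0.0]
contact_force: [-0.7, -0.6, -1.7]
width: 0.0681
grasp_force: 15.0
```

{"api": "step_arm", "payload": {"plan": "0 0 0.1 0 6; 0 0 0 0 6; 0 0 0 0 6"}}

```text
time_s: 10.72
eef_pos: [0.5252, 0.2326, 0.0971]
eef_rot: [-0.0, 0.96, -0.279, 0.0]
contact_force: [-1.4, -0.6, 2.7]
width: 0.0681
grasp_force: 15.0
```

Contact came at the expected height, so I'll release it gently.

{"api": "step_arm", "payload": {"plan": "0 0 0.05 0 6; 0 0 0 0 6; 0 0 0 0 6.9; 0 0 0 0 7.2; 0 0 0 0 8.4"}}

```text
time_s: 11.35
eef_pos: [0.5249, 0.2325, 0.0956]
eef_rot: [0.0, 0.96, -0.279, -0.0]
contact_force: [0.4, 0.1, -0.4]
width: 0.0763
grasp_force: 0.0
```

{"api": "step_arm", "payload": {"plan": "0 0 0 0 8.6; 0 0 0 0 8.6; 0 0 -1 0 8.6; 0 0 -2 0 8.6; 0 0 -3 0 8.6"}}

```text
time_s: 11.98
eef_pos: [0.5247, 0.2323, 0.1566]
eef_rot: [0.001, 0.96, -0.279, -0.0]
contact_force: [-0.6, 0.5, 0.2]
width: 0.0862
grasp_force: 0.0
```

{"api": "step_arm", "payload": {"plan": "0 0 -4 0 8.6; 0 0 -4 0 8.6; -2 0 -3 0 8.6; 0 0 0 0 8.6"}}

```text
time_s: 12.48
eef_pos: [0.5086, 0.2443, 0.27]
eef_rot: [-0.003, 0.961, -0.278, 0.002]
contact_force: [0.0, 0.5, 0.3]
width: 0.0857
grasp_force: 0.0
```

```bash
python3 - <<'E'
from h import *
a=snap("wrist","w5.png")
for t in["blue_tray_center","blue_tray","blue_tray_tab","grey_tray"]: print(t,pin(t,"wrist",2))
b=snap("scene"); 
for t in["blue_tray_center","blue_tray","blue_tray_tab","grey_tray","block_center"]: print(t,pin(t,"scene",2))
c=cv2.resize(b[180:270,335:455],(560,420),interpolation=cv2.INTER_CUBIC); w=cv2.resize(a[60:330,190:450],(404,420)) 
w=cv2.resize(a[0:260,200:440],(388,420))
cv2.imwrite("pics/c5.png",np.hstack([c[:,60:472],w])[:,:,::-1])
print(np.round(st()[0]["joint_pos"],2),st()[1])
E
```

```text
blue_tray_center [(0.77, array([0.5291, 0.2309, 0.069 ]))]
blue_tray [(0.89, array([0.5247, 0.2293, 0.0391]))]
blue_tray_tab [(0.76, array([0.4617, 0.2692, 0.0951]))]
grey_tray []
blue_tray_center [(0.71, array([0.5269, 0.2302, 0.0688]))]
blue_tray [(0.96, array([0.5305, 0.2279, 0.0429]))]
blue_tray_tab [(0.69, array([0.4628, 0.2692, 0.0963])), (0.69, array([ 0.527 ,  0.2296, -0.0013]))]
grey_tray [(0.6, array([ 0.5281,  0.2265, -0.0012])), (0.59, array([0.5263, 0.2312, 0.0721]))]
block_center [(0.46, array([ 0.6124, -0.0169,  0.0203]))]
[ 0.73  0.27 -0.12  0.   -1.19  0.27] [0.50818351 0.24308068 0.26558603]
```

View pics/c5.png

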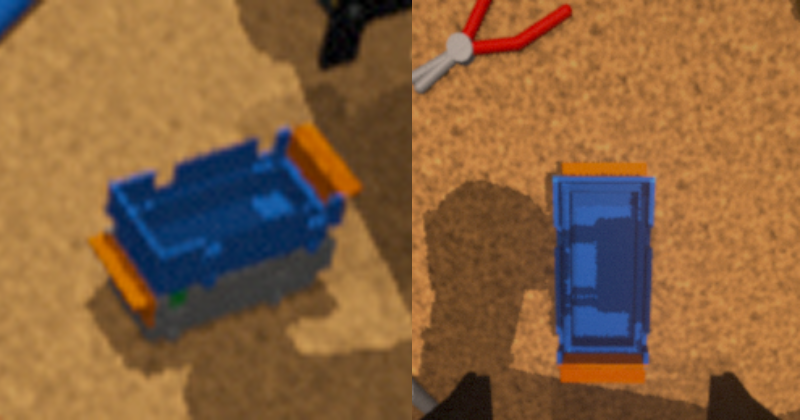

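The blue tray sits level on the grey rim, with its orange end over grey's plain end. Next is the block.

```bash
python3 - <<'E'
from h import *
rows([[.63,.06,.24]],1.3)
E
```

```text
t 13.025 tcp [0.5082 0.2431 0.2656] j [ 0.73  0.27 -0.12  0.   -1.19  0.27]
2.5 1.1 0.3 0.163 8.7; 2.7 0.7 0.3 0.163 8.7; 2.7 0.3 0.4 0.163 8.7; 2.7 -0.2 0.3 0.163 8.7; 2.7 -0.7 0.3 0.163 8.7;
2.6 -1.0 0.3 0.163 8.7; 2.3 -1.5 0.3 0.163 8.7; 2.0 -1.8 0.4 0.163 8.7; end [0.63   0.0605 0.2396]
```

{"api": "step_arm", "payload": {"plan": "2.5 1.1 0.3 0.163 8.7; 2.7 0.7 0.3 0.163 8.7; 2.7 0.3 0.4 0.163 8.7; 2.7 -0.2 0.3 0.163 8.7; 2.7 -0.7 0.3 0.163 8.7"}}

```text
time_s: 13.65
eef_pos: [0.585, 0.1283, 0.2498]
eef_rot: [0.0, 0.77, -0.639, -0.0]
contact_force: [0.7, -0.0, -0.3]
width: 0.0873
grasp_force: 0.0
```

{"api": "step_arm", "payload": {"plan": "2.6 -1 0.3 0.163 8.7; 2.3 -1.5 0.3 0.163 8.7; 2 -1.8 0.4 0.163 8.7; 0 0 0 0 8.7"}}

```text
time_s: 14.15
eef_pos: [0.6305, 0.0592, 0.239]
eef_rot: [-0.001, -0.593, 0.805, 0.0]
contact_force: [0.1, 0.8, 0.4]
width: 0.0866
grasp_force: 0.0
```

```bash
python3 - <<'E'
from h import *
im=snap("wrist","w6.png"); print(pin("block_center","wrist"),pin("block","wrist"))
i,Rm,tv=w2c("wrist"); p=Rm@np.array([.614,-.016,.032])+tv; u,v=p[0]/p[2]*i["fx"]+i["cx"],p[1]/p[2]*i["fy"]+i["cy"]; print(u,v)
s,e,M=st(); print(e,np.round(M,3),np.round(s["joint_pos"],2))
u,v=int(u),int(v); u0,v0=max(u-32,0),max(v-32,0); print("crop origin",u0,v0)
cv2.imwrite("pics/c6.png",cv2.resize(im[v0:v0+64,u0:u0+64,::-1],None,fx=8,fy=8,interpolation=cv2.INTER_CUBIC))
E
```

```text
[(0.63, array([ 0.6179, -0.017 ,  0.0175]))] [(0.75, array([ 0.6173, -0.0175,  0.0023]))]
309.4619689948086 121.21270877226542
[0.62985455 0.06100596 0.24000655] [[-0.292 -0.956 -0.   ]
 [-0.956  0.292  0.   ]
 [ 0.     0.    -1.   ]] [ 0.35  0.4   0.02 -0.   -1.19 -0.65]
crop origin 277 89
```

View pics/c6.png

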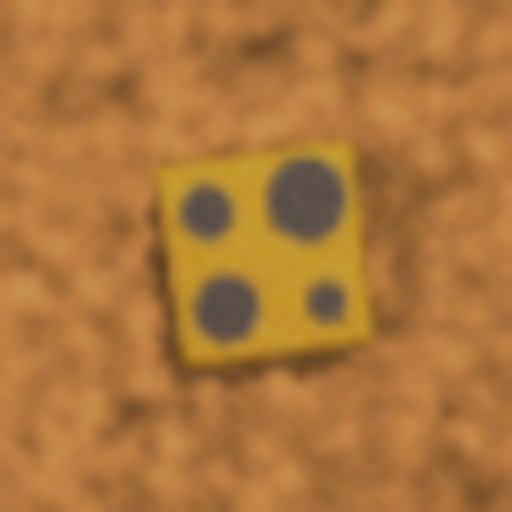

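The block's top face has crop corners at about (160,170), (353,142), (371,337) and (185,363), so it is turned slightly from the tool axes.

```bash
python3 - <<'E'
from h import *
s,e,M=st()
C=np.array([plane((277+(x+.5)/8-.5,89+(y+.5)/8-.5),.032,"wrist")[:2] for x,y in((160,170),(353,142),(371,337),(185,363))])
c=C.mean(0);print(C.round(4),c,[round(float(np.linalg.norm(C[k]-C[k-1])),4) for k in range(4)])
T=[(M[:2,:2].T@(C[(k+1)%4]-C[k])*1000).round(1) for k in range(4)];print("edges in tool axes",T)
v=C[1]-C[0]+C[2]-C[3];yaw=np.arctan2(v[1],v[0]);print(yaw)
go([c[0],c[1],.1],yaw);print(); go([c[0],c[1],.03],yaw)
rows([[c[0],c[1],.1]],0,step=.05)
E
```

```text
[[ 0.6248 -0.0329]
 [ 0.5962 -0.0283]
 [ 0.6017 -0.0007]
 [ 0.6298 -0.0053]] [ 0.61311907 -0.016791  ] [0.028, 0.0289, 0.0281, 0.0285]
edges in tool axes [array([ 3.9, 28.6]), array([-28. ,   2.8]), array([ -3.8, -28.2]), array([27.8, -3.2])]
2.9798272483088324
t 14.3 tcp [0.6299 0.061  0.24  ] shift cm [ 7.93 -0.68 14.  ] turn -0.135 j6 -0.65

t 14.3 tcp [0.6299 0.061  0.24  ] shift cm [ 7.93 -0.68 21.  ] turn -0.135 j6 -0.65
t 14.3 tcp [0.6299 0.061  0.24  ] j [ 0.35  0.4   0.02 -0.   -1.19 -0.65]
2.0 -0.2 3.5 0.0 8.7; 2.0 -0.1 3.5 0.0 8.7; 1.9 -0.2 3.5 0.0 8.7; 2.0 -0.2 3.5 0.0 8.7; end [ 0.6134 -0.0166  0.1   ]
```

{"api": "step_arm", "payload": {"plan": "2 -0.2 3.5 0 8.7; 2 -0.1 3.5 0 8.7; 1.9 -0.2 3.5 0 8.7; 2 -0.2 3.5 0 8.7; 0 0 0 -0.12 8.7"}}

```text
time_s: 14.92
eef_pos: [0.6108, -0.0175, 0.097]
eef_rot: [-0.003, -0.643, 0.766, 0.002]
contact_force: [-0.2, -0.5, 0.2]
width: 0.0873
grasp_force: 0.0
```

{"api": "step_arm", "payload": {"plan": "0 0 3 0 7; 0 0 3 0 6; 0 0 1 0 5; 0 0 0 0 2.5; 0 0 0 0 2.5", "force": 25}}

```text
time_s: 15.55
eef_pos: [0.6145, -0.0165, 0.0314]
eef_rot: [0.001, -0.642, 0.767, -0.001]
contact_force: [0.0, 0.0, 0.3]
width: 0.0452
grasp_force: 0.0
```

{"api": "step_arm", "payload": {"plan": "0 0 0 0 2.5; 0 0 0 0 2.5; 0 0 0 0 2.5; 0 0 -1 0 2.5; 0 0 -3 0 2.5"}}

```text
time_s: 16.18
eef_pos: [0.6113, -0.0173, 0.0682]
eef_rot: [-0.003, -0.641, 0.767, 0.002]
contact_force: [1.5, -0.0, -2.5]
width: 0.0299
grasp_force: 25.0
```

```bash
python3 - <<'E'
from h import *
go([.527,.231,.2],-.559)
s,e,M=st(); y=M.T@np.array([np.cos(-.559),np.sin(-.559),0]); a=(np.arctan2(-y[0],y[1])+np.pi/2)%np.pi-np.pi/2
rows([[e[0],e[1]+.02,.15],[.527,.231,.2]],a,w=2.5,step=.045)
E
```

```text
t 16.175 tcp [ 0.6113 -0.0173  0.0682] shift cm [-22.91  12.8  -13.14] turn 0.38 j6 -0.41
t 16.175 tcp [ 0.6113 -0.0173  0.0682] j [ 0.24  0.54 -0.23 -0.   -0.8  -0.41]
-1.0 0.2 -4.0 0.048 2.5; -0.9 0.2 -4.1 0.048 2.5; -3.2 2.4 -0.9 0.048 2.5; -3.2 2.6 -0.8 0.048 2.5; -3.1 2.7 -0.9 0.048 2.5;
-2.9 2.8 -0.8 0.048 2.5; -2.8 3.0 -0.8 0.048 2.5; -2.6 3.1 -0.8 0.048 2.5; end [0.5271 0.2311 0.1996]
```

{"api": "step_arm", "payload": {"plan": "-1 0.2 -4 0.048 2.5; -0.9 0.2 -4.1 0.048 2.5; -3.2 2.4 -0.9 0.048 2.5; -3.2 2.6 -0.8 0.048 2.5; -3.1 2.7 -0.9 0.048 2.5"}}

```text
time_s: 16.8
eef_pos: [0.5691, 0.1177, 0.1768]
eef_rot: [-0.001, -0.544, 0.839, 0.0]
contact_force: [0.3, 0.0, -2.7]
width: 0.0296
grasp_force: 25.0
```

{"api": "step_arm", "payload": {"plan": "-2.9 2.8 -0.8 0.048 2.5; -2.8 3 -0.8 0.048 2.5; -2.6 3.1 -0.8 0.048 2.5; 0 0 0 0 2.5; 0 0 0 0 2.5"}}

```text
time_s: 17.42
eef_pos: [0.5276, 0.2308, 0.2005]
eef_rot: [-0.001, -0.483, 0.875, 0.0]
contact_force: [-0.3, 0.1, -2.4]
width: 0.0299
grasp_force: 25.0
```

```bash
python3 - <<'E'
from h import *
imaging.camera("scene");print(pin("blue_tray_center","scene"),pin("block","scene"))
go([.527,.231,.078],-.559)
E
```

```text
[(0.62, array([0.532 , 0.2312, 0.0695]))] [(0.48, array([0.5256, 0.2299, 0.1733]))]
t 17.575 tcp [0.5282 0.2302 0.2005] shift cm [-0.02  0.14 12.25] turn -0.004 j6 -1.26
```

{"api": "step_arm", "payload": {"plan": "0 0.1 4 0 2.5; 0 0 4 0 2.5; 0 0 2.5 0 2.5; 0 0 1 0 2.5; 0 0 0 0 2.5"}}

```text
time_s: 18.2
eef_pos: [0.5277, 0.2313, 0.0858]
eef_rot: [-0.0, -0.483, 0.876, -0.0]
contact_force: [0.5, 0.3, -2.2]
width: 0.0297
grasp_force: 25.0
```

{"api": "step_arm", "payload": {"plan": "0 0 0.3 0 2.5; 0 0 0.2 0 2.5; 0 0 0 0 2.5; 0 0 0 0 2.5"}}

```text
time_s: 18.7
eef_pos: [0.5275, 0.232, 0.0814]
eef_rot: [0.0, -0.483, 0.875, 0.0]
contact_force: [0.4, 0.9, -3.1]
width: 0.0298
grasp_force: 25.0
```

{"api": "step_arm", "payload": {"plan": "0 0 0.1 0 2.5; 0 0 0 0 2.5; 0 0 0.1 0 2.5; 0 0 0 0 2.5; 0 0 0 0 2.5"}}

```text
time_s: 19.32
eef_pos: [0.5274, 0.2319, 0.0791]
eef_rot: [0.0, -0.483, 0.875, 0.0]
contact_force: [-0.0, 0.8, -2.6]
width: 0.0297
grasp_force: 25.0
```

{"api": "step_arm", "payload": {"plan": "0 0 0.1 0 2.5; 0 0 0 0 2.5; 0 0 0 0 2.5"}}

```text
time_s: 19.7
eef_pos: [0.5274, 0.2319, 0.0789]
eef_rot: [0.0, -0.483, 0.875, -0.0]
contact_force: [-3.0, -0.8, 6.1]
width: 0.0296
grasp_force: 25.0
```

Touched down. I'll open in small steps and retreat.

{"api": "step_arm", "payload": {"plan": "0 0 0 0 3.2; 0 0 0 0 3.8; 0 0 0 0 4.4; 0 0 0 0 4.4; 0 0 -1 0 4.4"}}

```text
time_s: 20.32
eef_pos: [0.5269, 0.2315, 0.0876]
eef_rot: [-0.001, -0.483, 0.875, -0.0]
contact_force: [0.4, 0.5, 0.4]
width: 0.0436
grasp_force: 0.0
```

{"api": "step_arm", "payload": {"plan": "0 0 -2 0 4.4; 0 0 -4 0 4.4; 0 0 -4 0 4.4; 0 0 -4 0 4.4; -5 0 -1 0 4.4"}}

```text
time_s: 20.95
eef_pos: [0.5547, 0.2735, 0.2439]
eef_rot: [0.004, -0.483, 0.876, 0.0]
contact_force: [0.6, 1.3, 0.1]
width: 0.0443
grasp_force: 0.0
```

{"api": "step_arm", "payload": {"plan": "-5 0 0 0 4.4; -5 0 0 0 4.4; 0 0 0 0 4.4; 0 0 0 0 4.4"}}

```text
time_s: 21.45
eef_pos: [0.607, 0.3584, 0.238]
eef_rot: [-0.0, -0.483, 0.875, -0.0]
contact_force: [-0.7, -0.7, -0.1]
width: 0.0437
grasp_force: 0.0
```

```bash
python3 - <<'E'
from h import *
for c in("scene","top","wrist"):
    im=snap(c,c+"9.png")
    for t in["blue_tray_center","blue_tray_tab","grey_tray","block_center","block"]: print(c,t,pin(t,c,1))
s,e,M=st();print(s["time_s"],s["width"],e)
a=cv2.imread("pics/scene9.png")[175:275,330:460]; b=cv2.imread("pics/top9.png")[150:250,180:280]
w=cv2.imread("pics/wrist9.png")
cv2.imwrite("pics/end.png",np.hstack([cv2.resize(a,(416,320)),cv2.resize(w[:260,120:440],(384,320))]))
E
```

```text
scene blue_tray_center [(0.72, array([0.5251, 0.2341, 0.0676]))]
scene blue_tray_tab [(0.58, array([0.4618, 0.2697, 0.0949]))]
scene grey_tray [(0.55, array([ 0.5257,  0.2306, -0.0016]))]
scene block_center [(0.66, array([0.5251, 0.232 , 0.0661]))]
scene block [(0.65, array([0.5252, 0.2294, 0.0517]))]
top blue_tray_center [(0.83, array([0.5269, 0.2293, 0.0724]))]
top blue_tray_tab [(0.67, array([0.4621, 0.2712, 0.0996]))]
top grey_tray [(0.81, array([0.5256, 0.2326, 0.0039]))]
top block_center [(0.66, array([0.5274, 0.2339, 0.0641]))]
top block [(0.69, array([0.5273, 0.2328, 0.0558]))]
wrist blue_tray_center []
wrist blue_tray_tab [(0.9, array([0.4638, 0.2698, 0.0991]))]
wrist grey_tray []
wrist block_center []
wrist block [(0.71, array([0.5287, 0.2325, 0.0465]))]
22.35 0.043987250162595304 [0.60732305 0.3587885  0.23797083]
```

View pics/end.png

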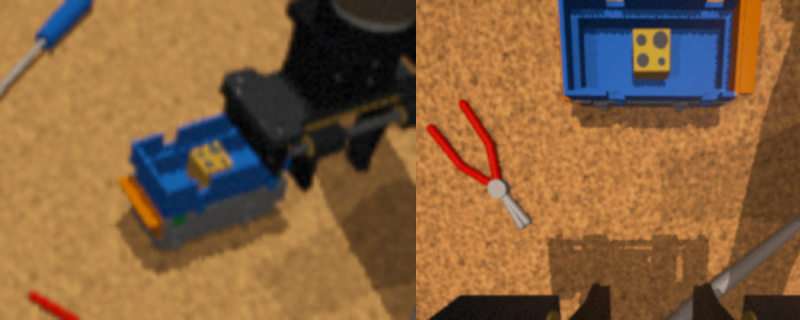

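The block stands upright on the blue tray's floor (about (652,52) in the right half). The trays are squarely stacked and the arm is clear.

```bash
python3 -c "
from cell import bot; print(bot.job_done())"
```

```text
the job is handed in; nothing more can be done
None
```

The job is handed in at about 22 s of the 69 s allowed: the blue tray stands level on the grey rim with its orange end over grey's plain end, and the brass block is upright on its floor.

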